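Draw a blade blank home in the marking-out jig and latch it

ROBOT

A 6-joint arm with a two-finger parallel gripper is mounted at the origin on the work surface. World frame = base frame: x ahead of the robot, y to its left, z up, the work surface at z = 0. Lengths are in mm, angles in rad, forces in N, time in s.
With the tool pointing down it reaches from about 275 to 825 mm from the base axis. Payload 4.9 kg.
Tool frame: the origin (TCP) lies at the very end of the fingers, on their centre line; the grasp point (between the pads) lies 19 mm behind it; z points along the fingers, y is the line along which they close (so a half turn about z gives the same grasp; the last joint's range is limited). The gripper opens to 85 mm and grips with 20 to 120 N. Pads are 22 mm wide; open, the fingers measure 114 mm over their backs; the gripper's body (76 mm by 85 mm) begins 54 mm behind the grasp point. The pads swing forward as they close: fully open they stand 13 mm farther back than shut.
Start: joints at [-0.134, 0.326, -0.193, 1.052, 0, 1.437], TCP at [550.017, 0.009, 209.581] pointing down, gripper open.
Joint ranges: [-2.65, 2.65], [-0.97, 1.79], [-1.3, 1.35], [-1.93, 2.1], [-1.47, 1.37], [-3.14, 3.14]. Speed limits (rad/s): [2.57, 2.57, 3.14, 3.14, 3.14, 3.14].

INTERFACE

Orientations are given as [roll, pitch, yaw] about the fixed x, y, z axes, in that order (R = Rz(yaw) Ry(pitch) Rx(roll)).
In Python, from bench import bot, solve_ik, imaging gives the robot as it stands. Calls block until the motion is done:
- bot.move_ptp(position, orientation): joint-space move of the TCP to a pose.
- bot.movel(position, rot=None, max_speed=150, threshold=None): straight line of the TCP; rot=None keeps the orientation; max_speed is the mean speed in mm/s. With threshold (N) it stops when the force on the tool has changed by that much, and returns True; else False.
- bot.move_j(angles): joint-space move.
- bot.grip(opening, effort=None): opening from 0.0 (shut) to 1.0 (fully open); effort is the grip in N (None keeps the last); returns when the fingers have stopped.
- bot.dwell(seconds).
- solve_ik(position, orientation): joint angles nearest the present ones, or None.
- bot.get_state(): the state.
- imaging.capture(name): name is "scene" or "side" or "wrist"; returns the picture (400x640x3 uint8, blue, green, red); there is no depth.
- imaging.camera_model(name): a dict with "K" (3x3 intrinsics, pixels), "position" and "rotation" of the camera in the world. Camera axes: x right, y up, looking along -z (the intrinsics and any distortion apply to the point x, -y, -z); pixel columns grow to the right and rows downward; lengths in mm; the calibration is good to about 2 mm. A picture is of the moment at which its call begins: read the wrist's pose just before it. camera_model takes no time and is no camera call; for the wrist camera it gives the pose at the moment of the call.
A pose or a line that the arm cannot do raises bot.IKError and nothing moves.
- bot.sign_off(): hands the job in; it is judged then, once.
The state is a dict: "t": time; "qpos": joint angles; "joint_velocities": joint speeds; "effort": joint torques, N m; "tcp_pos": TCP position; "orientation": TCP orientation; "contact_force": force on the tool from outside, world axes, zero at the start; "wrist_torque": the same for the moment, N m; "opening": opening from 0.0 (shut) to 1.0 (fully open); "gripper_force": force on a finger pad.
Only numpy, scipy, OpenCV 4.12 (cv2) and the standard library are available. Lean on these libraries where they do the work, as an engineer would, in place of code of your own. Each camera call takes 0.05 s, during which the arm holds its last target. There are 200 camera calls.

TASK

The flat steel blade blank is lying part-way inside the covered end of the marking-out jig. With shut fingers, press on its top and draw it gently toward the robot along its channel until it butts fully home against the low front stop, then tip the standing latch bar right down flat behind it to lock it in. Never bear on the blank with more than 25 N, and leave the tools and odds and ends lying around where they are.

Things in the scene. Friction and masses are not known exactly. Their poses are not given: they have to be found in the camera images.
- bed: Steel bed of the marking-out jig, 256 x 124 mm. Origin: centre of its top face (the channel floor), 50 mm above the table; x along the channel away from the robot, y left across it, z up. It is pinned near its rear (x = +70 mm) and its front rests on soft rubber mounts: under a press of 17 N it sinks about 2 mm at x = 0 but 10 mm near the front stop, and it comes back up when let go.
- stop_face (a point): Foot of the front stop's face, mid-channel, on the channel floor, at x = -115 mm of the bed. The stop is a bar across the channel, 10 mm high, 6 mm thick, on the robot's side of this point. The channel is 53 mm wide between rails 6.5 mm high and 10 mm wide that hide the blank's edges. A fixed cover, 12.5 mm high, roofs the channel from x = +35 to +128 mm. Axes as the bed's.
- blank_center (a point): Centre of the blank: loose steel bar 130 mm long (along the channel), 50 wide, 6 thick, 0.3 kg, rear part under the cover, front 45 to 65 mm bare. Its top is 3 mm above this point, its front edge 65 mm toward -x of the bed. Home: this point at x = -50, z = +3 mm in the bed's frame. A steady press of about 12 to 18 N draws it along, a much lighter one slips off it, over 25 N marks it.
- latch (a joint): Angle of the latch bar (rad): 0 = flat across the channel, closed; 1.2 to 1.55 at the start, nearly upright; end of travel 1.6. The bar swings down toward the bed's -y. The stiff hinge stays where it is left; tipping takes about 3 to 4 N at the bar's end. It can go flat only when the blank is home: it drops in 3 mm behind the blank's rear edge.
- latch_pin (a point): Middle of the latch's hinge pin, which runs along the bed's x, at x = +24, y = +42, z = +8 mm in the bed's frame (left of the channel). Axes as the bed's.
- latch_tip (a point): Middle of the free end of the latch bar, a plain steel bar 12 mm wide (along the bed's x) and 14 mm thick; this end is 48 mm from the hinge pin. Standing, it is about 55 mm above the channel floor; closed, it is at y = -6 mm of the bed, with the bar's upper face 15 mm above the floor.
- oilcan: Bystander: aluminium oil can, 44 mm across, 85 mm tall, beside the jig. Origin at the underside.
- offcut: Bystander: wood offcut 90 x 35 x 28 mm beside the jig. Origin at the centre of the underside.
- square: Bystander: try square with a 90 mm wooden stock and 100 mm steel blade, lying flat beside the jig.
- file: Bystander: flat file with a wooden handle, 300 mm long, lying on the bench.
- hammer: Bystander: hammer lying on the bench.
- brass_bar: Bystander: brass bar 140 x 18 x 18 mm.
- tin: Bystander: open steel tin 70 mm across and 70 mm tall.
Mind the look-alikes: they are no part of the job. Leave any brown look-alike of the part that bears blank_center alone.

How it is judged:
By the outcome, as a careful person would: the job done as asked, in the order asked, and still so for the second after the job is handed in, with the robot touching nothing.
It also fails if it takes over 72 s, if anything falls off the work surface, if the arm or the gripper's body presses on something with over 40 N, if the wrist force passes 120 N, or if a joint passes its speed limit or range.

## Working session

There is one attempt and no reset: what is moved stays moved. The work goes in short steps, each a Python script; the robot and the scene stay as the last script left them, time stands still between calls to the robot, and variables do not carry over. Pictures are saved under pics/ and viewed, at most 10 in all, crops included, and the job is handed in when it is done.

```bash
mkdir -p pics; ls
python3 - <<'E'
from bench import bot, imaging
import cv2, numpy as np
a=imaging.capture("scene");b=imaging.capture("side")
cv2.imwrite("pics/scene.png",a);cv2.imwrite("pics/side.png",b)
cv2.imwrite("pics/both.png",np.vstack([a,b])[:, :])
for n in("scene","side","wrist"):print(n,imaging.camera_model(n))
print(bot.get_state())
E
```

```text
pics
scene {'K': array([[517.77136907,   0.        , 320.29885842],
       [  0.        , 517.77136907, 199.50604527],
       [  0.        ,   0.        ,   1.        ]]), 'position': array([1367.87383847,  -88.21008124, 1257.64230212]), 'rotation': array([0.64854182, 0.01688685, 1.43892132])}
side {'K': array([[368.84139813,   0.        , 315.71175523],
       [  0.        , 368.84139813, 205.50786818],
       [  0.        ,   0.        ,   1.        ]]), 'position': array([ -43.73695121, -882.7346629 ,  776.56166142]), 'rotation': array([ 0.96683644,  0.0055046 , -0.54934441])}
wrist {'K': array([[300.49587436,   0.        , 325.05727269],
       [  0.        , 300.49587436, 204.44422427],
       [  0.        ,   0.        ,   1.        ]]), 'position': array([548.5942134 ,  83.14948575, 372.38572889]), 'rotation': array([-3.22085432e-01,  1.94971309e-04, -7.56706773e-04])}
{'t': 0.1, 'qpos': array([-1.34202704e-01,  3.26853640e-01, -1.93499358e-01,  1.05201194e+00,
        1.92999408e-05,  1.43659459e+00]), 'joint_velocities': array([ 6.73055580e-04, -1.36694893e-03,  4.49821708e-03,  3.56856725e-05,
        2.20196307e-04, -2.69693802e-04]), 'effort': array([-1.63831678e-04, -4.44239044e+01,  2.63037515e+01,  7.96647771e-03,
       -2.12530945e-04,  1.93304103e-06]), 'tcp_pos': array([5.49433861e+02, 9.27369807e-02, 2.08883080e+02]), 'orientation': array([-3.14004073e+00, -2.29004671e-04,  1.57079517e+00]), 'contact_force': array([0.14373741, 0.20942948, 0.13450242]), 'wrist_torque': array([0.03394563, 0.04793552, 0.00686752]), 'gripper_force': 0.0, 'opening': 1.0008877562820235}
```

View pics/scene.png

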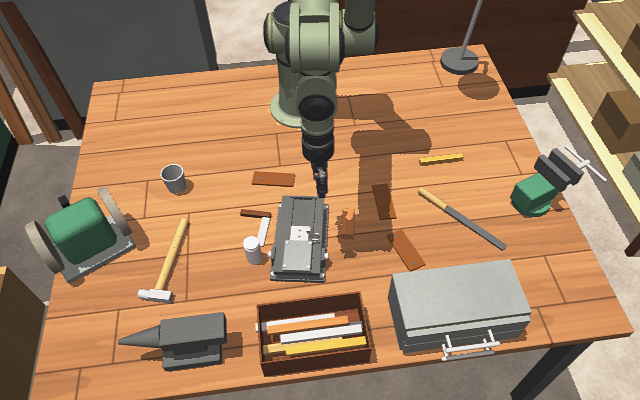

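View pics/side.png

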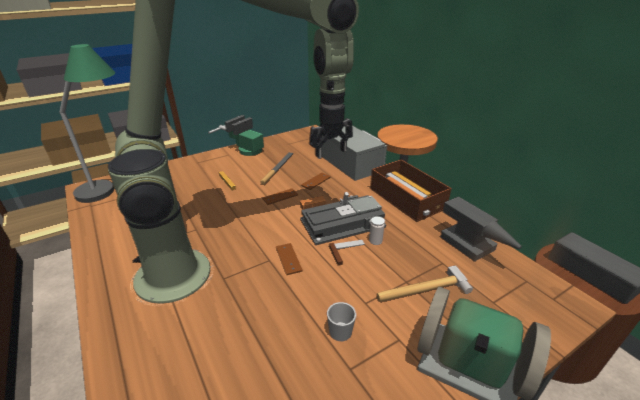

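The scene view shows the grey jig at about (300,238), front end toward the robot (300,200) and cover at about (298,255). The oil can is at (253,250) and the square at (262,225). Brown flat pieces lie at (273,179), (383,200) and (408,250), which are the look-alikes. The side view agrees, with the jig at (342,217). Next I'll compute coarse positions and take enlarged crops.

```bash
cat > h.py <<'E'
import numpy as np, cv2
from scipy.spatial.transform import Rotation as R
from bench import bot, imaging, solve_ik
def ray(m,px):
    K=m["K"];u,v=px
    d=np.array([(u-K[0,2])/K[0,0],-(v-K[1,2])/K[1,1],-1.])
    return np.array(m["position"]),R.from_euler("xyz",m["rotation"]).apply(d)
def onplane(m,px,z):
    o,d=ray(m,px);return o+d*(z-o[2])/d[2]
def proj(m,P):
    p=R.from_euler("xyz",m["rotation"]).inv().apply(np.atleast_2d(P)-m["position"]);K=m["K"]
    return np.c_[K[0,2]-K[0,0]*p[:,0]/p[:,2],K[1,2]+K[1,1]*p[:,1]/p[:,2]]
E
python3 - <<'E'
from h import *
s=imaging.camera_model("scene")
for p in [(300,200),(327,200),(283,197),(323,279),(273,276)]: print(p,onplane(s,p,50).round())
m=imaging.camera_model("wrist");w=imaging.capture("wrist");cv2.imwrite("pics/w0.png",w)
print(m["rotation"])
c=cv2.resize(cv2.imread("pics/scene.png")[170:300,220:360],None,fx=4,fy=4,interpolation=cv2.INTER_CUBIC)
w=cv2.resize(w,(800,500))
cv2.imwrite("pics/c0.png",c)
E
```

```text
(300, 200) [451. -47.  50.]
(327, 200) [462.  31.  50.]
(283, 197) [433. -95.  50.]
(323, 279) [718. -15.  50.]
(273, 276) [ 691. -145.   50.]
[-3.22085432e-01  1.94971309e-04 -7.56706773e-04]
```

View pics/c0.png

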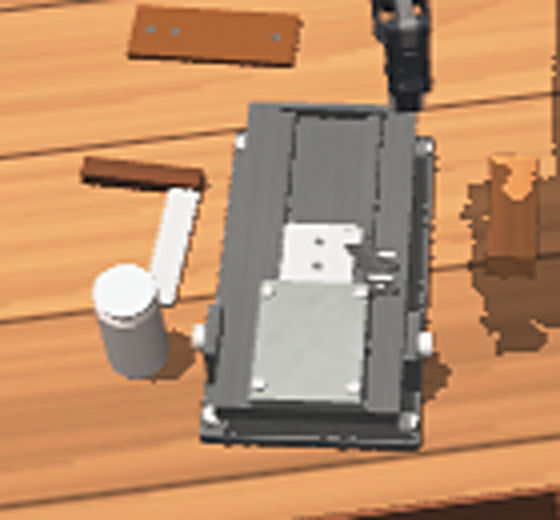

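View pics/w0.png

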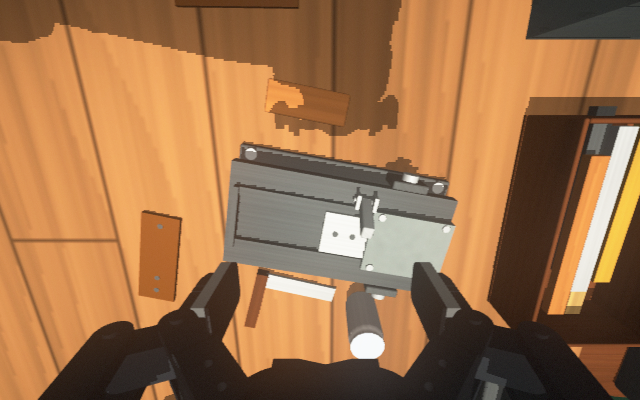

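The wrist view shows the jig well:
- Bed front-left corner at (233,160), front stop at about (237,215).
- White blank with its front edge from (326,212) to (319,252).
- Cover bolts at (381,218), (446,229) and (369,267).
- Latch standing at (366,220), hinge lugs at (358,203).

**Candidates for the blank:** the white/steel plate with two holes at (342,233) inside the channel, a brown plate at (160,255) and a brown block at (307,102). The steel plate in the channel fits. The brown ones are look-alikes outside the jig.

Next I'll shut the fingers and take a closer confirming crop.

Run:
```python
from h import *
import json
bot.grip(0.0,40)
bot.move_ptp([575,-105,165],[np.pi,0,np.pi/2]);bot.dwell(.3)
m=imaging.camera_model("wrist");w=imaging.capture("wrist");cv2.imwrite("pics/w1.png",w)
json.dump({k:np.array(v).tolist() for k,v in m.items()},open("w1.json","w"))
print(m["position"],bot.get_state()["tcp_pos"])
c=w[0:270,160:520];cv2.imwrite("pics/c1.png",cv2.resize(c,None,fx=2.2,fy=2.2,interpolation=cv2.INTER_CUBIC))
```

```text
[573.88379674 -20.98879586 329.11403348] [ 575.23678237 -104.21468711  165.58039173]
```

View pics/c1.png

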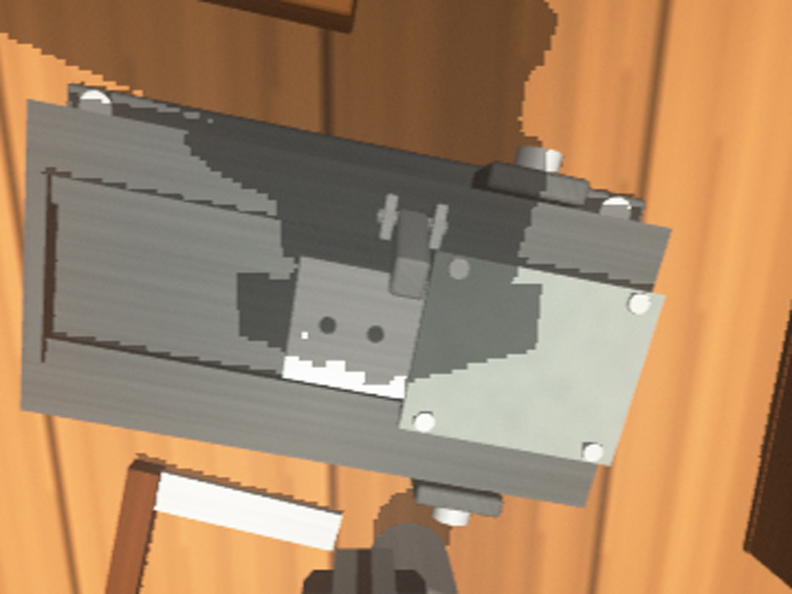

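The crop confirms it: the two-holed steel blank lies in the channel, front edge from (300,258) to (284,377) in crop pixels. The latch stands at (410,255), the stop face line runs from (52,178) to (48,335), and the bed corners are (28,100), (22,410), (668,230) and (584,505). Next I'll fit the planar pose to these points.

Run:
```python
from h import *
import json
from scipy.optimize import least_squares
m={k:np.array(v) for k,v in json.load(open("w1.json")).items()}
C=lambda x,y:(160+x/2.2,y/2.2)
names=["bFL","bFR","bRL","bRR","cRL","cRR","cFR","cFL","stopL","stopR","blL","blR"]
px=np.array([C(*p) for p in [(28,100),(22,410),(668,230),(584,505),(662,295),(610,465),(400,430),(437,250),(55,178),(52,335),(300,258),(284,377)]])
def world(p,B): c,s=np.cos(p[2]),np.sin(p[2]);B=np.array(B,float);return np.c_[p[0]+c*B[:,0]-s*B[:,1],p[1]+s*B[:,0]+c*B[:,1],50+B[:,2]]
def f(q,full=False):
    h,zb,xf=q[3:6]
    B=[(-128,62,zb),(-128,-62,zb),(128,62,zb),(128,-62,zb),(128,h,12.5),(128,-h,12.5),(35,-h,12.5),(35,h,12.5),(-115,26.5,0),(-115,-26.5,0),(xf,26.5,6),(xf,-26.5,6)]
    return (proj(m,world(q,B))-px)
r=least_squares(lambda q:f(q).ravel(),[575,-50,-.15,36,0,-10],loss="soft_l1")
print(r.x.round(3)); print([(n,e.round(1).tolist()) for n,e in zip(names,f(r.x))])
q=r.x;json.dump(q.tolist(),open("bed.json","w"))
s=imaging.camera_model("scene")
P=world(q,[(-128,62,q[4]),(-128,-62,q[4]),(128,62,q[4]),(128,-62,q[4]),(q[5],0,6),(24,42,8)])
print(proj(s,P).round());print(P.round(1))
```

```text
[ 5.61395e+02 -5.84210e+01 -1.82000e-01  3.65170e+01 -2.96500e+00
 -1.62760e+01]
[('bFL', [0.2, -0.1]), ('bFR', [-0.1, -0.5]), ('bRL', [0.6, -0.9]), ('bRR', [-0.9, 0.3]), ('cRL', [1.6, -0.0]), ('cRR', [0.2, 0.5]), ('cFR', [-0.9, -0.7]), ('cFL', [-0.7, 0.1]), ('stopL', [0.5, 11.6]), ('stopR', [-0.3, 0.3]), ('blL', [0.7, -3.1]), ('blR', [-0.7, 1.6])]
[[324. 197.]
 [283. 195.]
 [320. 273.]
 [274. 272.]
 [301. 226.]
 [315. 238.]]
[[ 446.7   25.7   47. ]
 [ 424.3  -96.3   47. ]
 [ 698.5  -20.6   47. ]
 [ 676.1 -142.5   47. ]
 [ 545.4  -55.5   56. ]
 [ 592.6  -21.4   58. ]]
```

The fit is good: bed at (561.4, −58.4), yaw −0.182, and the blank's front edge at bed x ≈ −16, so it has to travel about 99 mm. Now I'll touch down and press.

```bash
cat >> h.py <<'E'
import json
q=json.load(open("bed.json"));YAW=q[2];c_,s_=np.cos(YAW),np.sin(YAW)
ORI=[np.pi,0,YAW]
def W(x,y,z): return [q[0]+c_*x-s_*y,q[1]+s_*x+c_*y,50+z]
def bedf(F): return np.array([c_*F[0]+s_*F[1],-s_*F[0]+c_*F[1],F[2]])
def st():
    s=bot.get_state();d=s["tcp_pos"]-np.array([q[0],q[1],50]);return bedf(d),bedf(s["contact_force"]),s["t"]
E
python3 - <<'E'
from h import *
print("ik",solve_ik(W(8,0,40),ORI))
bot.move_ptp(W(8,0,110),ORI)
bot.movel(W(8,0,22),ORI,max_speed=100);bot.dwell(.3)
p,F0,t=st();print(p.round(2),F0.round(2),t)
print(bot.movel(W(8,0,-2),max_speed=10,threshold=3))
bot.dwell(.2);p,F,t=st();print(p.round(2),(F-F0).round(2),t)
json.dump(dict(F0=F0.tolist(),z=p[2],F=(F-F0).tolist()),open("c.json","w"))
E
```

```text
ik [-0.23371731  0.47154588 -0.29948028  0.79977017  0.          3.08953726]
[8.300e+00 1.000e-02 2.246e+01] [-0.54  0.07 -0.8 ] 4.7417
False
[ 8.03  0.   -1.96] [-0.11  0.31  0.12] 7.4917
```

No contact at z = −2 in bed frame, which I didn't expect. I'll look before going on.

Run:
```python
from h import *
s=bot.get_state();print({k:np.round(s[k],3) for k in("opening","tcp_pos","orientation","qpos","contact_force")})
w=imaging.capture("wrist");a=imaging.capture("side")
u,v=proj(imaging.camera_model("side"),s["tcp_pos"])[0];print(u,v, proj(imaging.camera_model("wrist"),s["tcp_pos"]))
u,v=int(u),int(v)
c=cv2.resize(a[v-50:v+50,u-64:u+64],(512,400),interpolation=cv2.INTER_CUBIC)
cv2.imwrite("pics/d.png",np.hstack([c,cv2.resize(w[:,160:480],(288,360))[:,:] if 0 else cv2.resize(w[:,176:464],(288,400))]))
```

```text
{'opening': np.float64(0.001), 'tcp_pos': array([569.29 , -59.868,  48.036]), 'orientation': array([-3.142, -0.   , -0.182]), 'qpos': array([-0.234,  0.521, -0.342,  0.707,  0.   ,  3.09 ]), 'contact_force': array([-0.565,  0.486, -0.683])}
344.28835803619916 211.0598558929699 [[327.70693808 244.98286643]]
```

View pics/d.png

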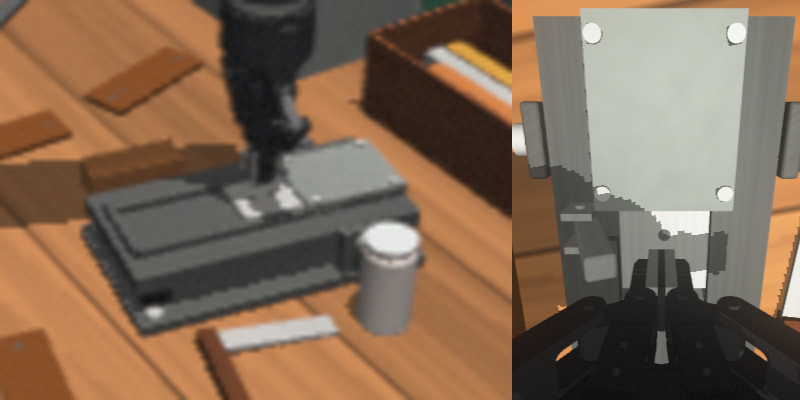

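The fingertip sits over the bare part of the blank (tip near (265,182) in the left half), apparently still hovering. In the image it's about 4 px higher than the reported TCP projects. I'll continue the guarded descent.

Run:
```python
from h import *
F0=np.array(json.load(open("c.json"))["F0"])
print(bot.movel(W(8,0,-14),max_speed=6,threshold=3))
bot.dwell(.2);p,F,t=st();print(p.round(2),(F-F0).round(2),t)
json.dump(dict(F0=F0.tolist(),z=p[2],F=(F-F0).tolist()),open("c.json","w"))
```

```text
True
[  7.82   0.07 -12.75] [ 0.66 -0.36  5.51] 9.3667
```

Run:
```python
from h import *
s=bot.get_state()
w=imaging.capture("wrist");a=imaging.capture("side")
for n in("side","scene","wrist"): print(n,proj(imaging.camera_model(n),[s["tcp_pos"],s["tcp_pos"]+[0,0,18.5]]).round(1).tolist())
u,v=344,205
c=cv2.resize(a[v-25:v+25,u-25:u+25],(400,400),interpolation=cv2.INTER_CUBIC)
d=cv2.resize(w[180:320,255:395],(400,400),interpolation=cv2.INTER_CUBIC)
cv2.imwrite("pics/e.png",np.hstack([c,d]))
```

```text
side [[344.1, 213.6], [344.3, 209.2]]
scene [[300.3, 236.5], [300.0, 232.8]]
wrist [[327.7, 245.0], [328.0, 260.2]]
```

View pics/e.png

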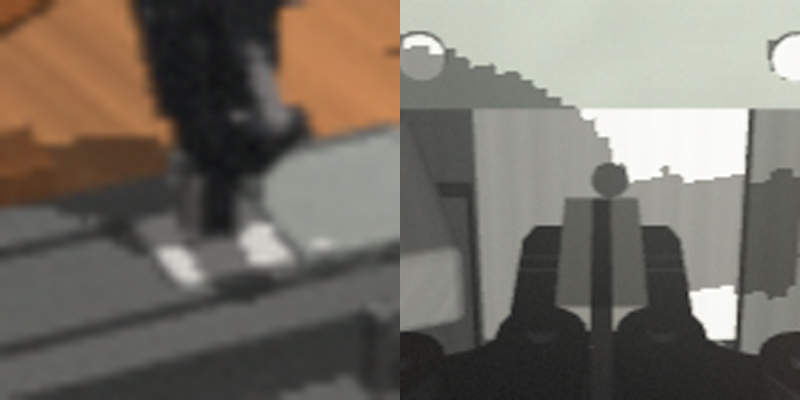

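The fingertips are genuinely on the blank: the tip is at (600,198) in the right half, next to the hole. So the effective fingertip is about 18.5 mm above the reported TCP, and I'll use the touch as my height datum. Next is the force-regulated press and draw.

```bash
cat > drag.py <<'E'
from h import *
C=json.load(open("c.json"));F0=np.array(C["F0"]);z0=C["z"]+C["F"][2]*.1
comp=lambda x:2/17*((70-x)/70)**2
def drag(x,xend,step,T=15.,corr=0.,stall=None):
    """step along -x keeping the press near T by feed-forward of the bed's sink plus feedback"""
    log=[]
    while x>xend:
        x=max(x-step,xend)
        bot.movel(W(x,0,z0-T*comp(x)+corr),max_speed=25)
        p,F,t=st();F=F-F0;log.append([x,p[0],p[2],F[0],F[1],F[2],t])
        corr+=np.clip(.6*(F[2]-T)*(comp(x)+.03),-1,1)
        if F[2]>21 or F[2]<4 : print("force out");break
    print(np.round(log,2));return x,corr
E
python3 - <<'E'
from drag import *
z=C["z"]
for i in range(12):
    p,F,t=st();f=F[2]-F0[2]
    if f>13.5: break
    z-=min(.35,(15-f)*.06);bot.movel(W(8,0,z),max_speed=5);bot.dwell(.1)
p,F,t=st();print(i,z,p.round(2),(F-F0).round(2),t,"pred",z0-15*comp(8))
x,corr=drag(8,-4,3,corr=z-(z0-15*comp(8)))
json.dump([x,corr],open("d.json","w"))
E
```

```text
6 -14.35411748327896 [  7.93   0.04 -13.21] [-3.86 -1.15 13.57] 11.6167 pred -13.579249627013112
force out
[[  5.     4.31 -14.96   0.55  -0.23   1.23  11.88]]
```

Run:
```python
from drag import *
for i in range(4):
    p,F,t=st();print(p.round(2),(F-F0).round(2),round(t,2));bot.dwell(.15)
```

```text
[  4.31   0.07 -14.96] [ 0.55 -0.23  1.23] 11.88
[  4.59   0.06 -15.03] [ 0.56 -0.39  0.27] 12.03
[ 4.840e+00  1.000e-02 -1.481e+01] [ 0.93 -0.35  1.66] 12.18
[ 4.960e+00  1.000e-02 -1.464e+01] [0.36 0.35 1.54] 12.33
```

Run:
```python
from drag import *
z=-14.8
for i in range(14):
    bot.movel(W(5,0,z),max_speed=5);bot.dwell(.15)
    p,F,t=st();F=F-F0;print(round(z,2),p.round(2),F.round(2),round(t,2))
    if F[2]>12: break
    z-=.25
w=imaging.capture("wrist")
s=bot.get_state()["wrist_torque"];print(s.round(3))
cv2.imwrite("pics/f.png",cv2.resize(w[120:320,175:475],(780,520),interpolation=cv2.INTER_CUBIC))
```

```text
-14.8 [  4.98  -0.   -14.79] [ 1.33 -1.01  0.31] 12.88
-15.05 [ 4.960e+00 -1.000e-02 -1.507e+01] [1.08 0.   1.28] 13.28
-15.3 [  4.92   0.   -15.33] [-0.22  0.19  0.54] 13.68
-15.55 [ 4.980e+00  1.000e-02 -1.556e+01] [ 0.56 -0.19  0.74] 14.08
-15.8 [ 5.050e+00 -1.000e-02 -1.559e+01] [-0.32  0.07  3.86] 14.48
-16.05 [  5.01  -0.02 -15.81] [-0.56 -0.28  5.82] 14.88
-16.3 [  4.99  -0.   -15.92] [-1.95  0.08  6.68] 15.28
-16.55 [  4.99  -0.03 -16.01] [-1.72 -0.8   9.02] 15.68
-16.8 [ 4.96e+00 -1.00e-02 -1.61e+01] [-2.28 -0.78 10.56] 16.08
-17.05 [ 4.930e+00  1.000e-02 -1.621e+01] [-3.39 -1.03 11.87] 16.48
-17.3 [  4.94   0.02 -16.29] [-3.87 -0.13 13.01] 16.88
[ 0.183  0.848 -0.056]
```

View pics/f.png

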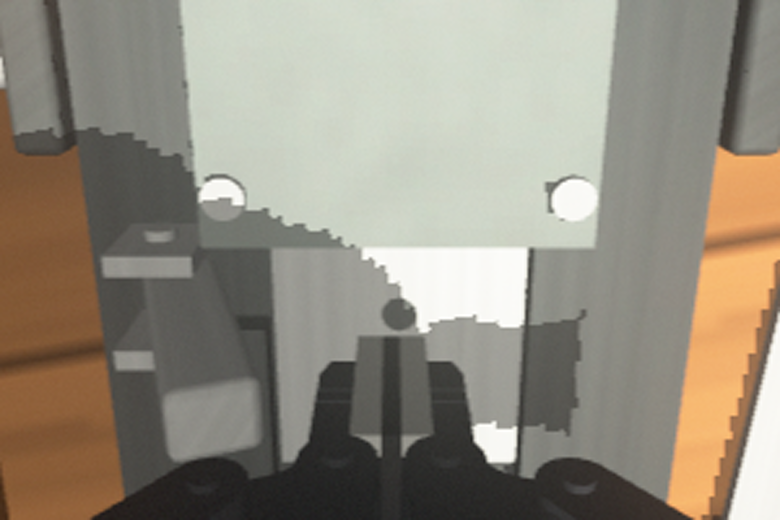

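Surface contact is now about 3 mm lower than at first touch, so I'll check the geometry with the cover bolts rather than guess.

Run:
```python
from drag import *
m1={k:np.array(v) for k,v in json.load(open("w1.json")).items()}
a=[onplane(m1,(160+x/2.2,y/2.2),63.5) for x,y in((460,268),(424,422),(639,303),(593,452))]
B=[bedf(p-np.array([q[0],q[1],50])).round(1) for p in a];print(B)
m=imaging.camera_model("wrist");print(m["position"].round(1),bot.get_state()["tcp_pos"].round(1),bot.get_state()["opening"])
for z in (40,45,50,55,60,63.5,68):
    b=[bedf(onplane(m,p,z)-np.array([q[0],q[1],50])).round(1) for p in((260.4,195.8),(395.4,196.3))];print(z,b,(b[0]-b[1])[1])
w=imaging.capture("wrist");cv2.imwrite("pics/w3.png",w)
# bright/cover edge: front edge row of cover along two columns
hsv=cv2.cvtColor(w,cv2.COLOR_BGR2HSV)
for n,x in(("side",0),("scene",0)): print(n,proj(imaging.camera_model(n),[W(-115,26.5,0),W(-128,62,0),W(-128,-62,0),W(128,62,0)]).round(1).tolist())
```

```text
[array([45.7, 31.8, 13.5]), array([ 45. , -31.5,  13.5]), array([118.3,  31.6,  13.5]), array([118.4, -31.5,  13.5])]
[645.3 -72.2 197.1] [566.3 -59.3  33.7] 0.004353817311323454
40 [array([ 37.7,  36.9, -10. ]), array([ 37.3, -36.8, -10. ])] 73.69999999999999
45 [array([39.2, 35.7, -5. ]), array([ 38.9, -35.6,  -5. ])] 71.30000000000001
50 [array([40.7, 34.6, -0. ]), array([ 40.4, -34.4,   0. ])] 69.0
55 [array([42.2, 33.5,  5. ]), array([ 41.9, -33.2,   5. ])] 66.7
60 [array([43.7, 32.4, 10. ]), array([ 43.4, -31.9,  10. ])] 64.3
63.5 [array([44.8, 31.6, 13.5]), array([ 44.5, -31.1,  13.5])] 62.7
68 [array([46.1, 30.6, 18. ]), array([ 45.8, -30. ,  18. ])] 60.6
side [[307.6, 214.1], [300.5, 209.3], [313.4, 230.3], [367.3, 194.3]]
scene [[312.1, 199.2], [324.4, 196.0], [282.5, 194.8], [320.1, 272.7]]
```

The camera pose agrees with the cover: bolts land at z = 63.5 and x ≈ 45 as expected. Forces and moments show the contact is central at the fingertips. I'll try drawing a short way with closer force feedback that includes the arm's own compliance.

```bash
cat > drag.py <<'E'
from h import *
C=json.load(open("c.json"));F0=np.array(C["F0"])
comp=lambda x:2/17*((70-x)/70)**2
def drag(x,z,xend,step,T=15.,speed=20,hi=20.5):
    log=[]
    while x>xend:
        xn=max(x-step,xend);z-=T*(comp(xn)-comp(x));x=xn
        bot.movel(W(x,0,z),max_speed=speed)
        p,F,t=st();F=F-F0;log.append([x,z,p[0],p[2],F[0],F[1],F[2],t])
        z+=np.clip(.5*(F[2]-T)*(comp(x)+.08),-.8,.8)
        if F[2]>hi or F[2]<3: print("force out");break
    print(np.round(log,1));return x,z
E
python3 - <<'E'
from drag import *
x,z=drag(5,-17.4,-7,1.5)
json.dump([x,z],open("d.json","w"))
cv2.imwrite("pics/w4.png",imaging.capture("wrist"))
E
```

```text
[[  3.5 -17.5   5.  -16.2  -0.9   0.3  10.4  17.2]
 [  2.  -18.    5.  -16.2   1.1  -0.3   8.9  17.5]
 [  0.5 -18.6   5.  -16.3   3.8   0.5  10.6  17.7]
 [ -1.  -19.1   4.7 -16.4   6.1   0.2  10.6  18. ]
 [ -2.5 -19.7   3.9 -16.5   7.    0.2  11.7  18.2]
 [ -4.  -20.1   3.  -16.7   5.9   0.1  12.3  18.5]
 [ -5.5 -20.4   1.9 -16.8   7.6   0.   13.   18.7]
 [ -7.  -20.7   0.8 -16.9   7.5  -0.1  13.8  19. ]]
```

It's drawing. I'll check whether the blank follows: the hole-to-fingertip gap should stay constant while the cover recedes.

```bash
cat > hole.py <<'E'
import cv2,numpy as np
def hole(w):
    g=cv2.cvtColor(w,cv2.COLOR_BGR2GRAY)
    col=g[195:262,322:334].astype(float).mean(1); return col.round().astype(int)
E
python3 - <<'E'
from hole import *
for n in("w3","w4"): print(n,hole(cv2.imread(f"pics/{n}.png")).tolist())
E
```

```text
w3 [206, 207, 208, 208, 208, 209, 209, 210, 210, 210, 210, 210, 210, 210, 209, 209, 210, 209, 207, 209, 235, 249, 248, 248, 248, 248, 248, 239, 239, 238, 231, 231, 231, 226, 200, 193, 193, 192, 192, 184, 147, 129, 117, 105, 95, 95, 95, 95, 97, 101, 110, 126, 152, 152, 108, 82, 82, 81, 81, 81, 80, 79, 80, 79, 78, 78, 76]
w4 [210, 210, 210, 210, 209, 209, 209, 209, 209, 208, 209, 225, 248, 248, 248, 248, 248, 248, 248, 248, 248, 248, 248, 248, 248, 248, 248, 248, 248, 248, 248, 248, 247, 223, 223, 215, 215, 215, 214, 179, 139, 119, 113, 109, 107, 107, 103, 103, 105, 112, 122, 136, 155, 153, 109, 84, 83, 83, 83, 82, 82, 82, 81, 81, 80, 80, 77]
```

The cover edge moved by 9 px while the hole (row 241) stayed fixed to the fingertip (row 249), so the blank follows. I'll continue.

Run:
```python
from drag import *
from hole import *
x,z=json.load(open("d.json"))
x,z=drag(x,z,-76,3,T=14.5,hi=19.5)
json.dump([x,z],open("d.json","w"))
w=imaging.capture("wrist");cv2.imwrite("pics/w5.png",w);print(hole(w).tolist());print(st())
```

```text
[[-10.  -21.   -2.1 -17.1   7.2   0.   15.1  19.3]
 [-13.  -21.1  -5.3 -17.3   7.1  -0.4  15.1  19.6]
 [-16.  -21.2  -8.2 -17.4   7.1  -0.7  13.7  19.9]
 [-19.  -21.5 -11.  -17.6   7.5   0.1  15.   20.2]
 [-22.  -21.6 -14.  -17.7   6.8   0.8  15.2  20.5]
 [-25.  -21.7 -17.1 -17.8   7.3  -0.6  14.8  20.8]
 [-28.  -21.9 -20.  -18.1   6.3   0.2  15.7  21.1]
 [-31.  -21.9 -23.2 -18.2   6.4  -0.4  14.4  21.4]
 [-34.  -22.1 -26.1 -18.4   7.2  -0.7  14.2  21.7]
 [-37.  -22.4 -28.9 -18.6   7.2  -0.7  14.7  22. ]
 [-40.  -22.6 -31.9 -18.8   7.1  -0.5  14.8  22.3]
 [-43.  -22.8 -34.9 -19.    7.   -0.5  15.3  22.6]
 [-46.  -22.9 -38.  -19.1   6.8  -1.1  14.9  22.9]
 [-49.  -23.  -41.  -19.4   7.5  -1.   15.4  23.2]
 [-52.  -23.1 -44.2 -19.5   6.8  -0.4  15.2  23.5]
 [-55.  -23.2 -47.3 -19.7   6.8  -0.1  15.2  23.8]
 [-58.  -23.3 -50.3 -19.8   7.3   0.5  15.1  24.1]
 [-61.  -23.4 -53.4 -20.1   6.7  -0.9  14.8  24.4]
 [-64.  -23.6 -56.4 -20.3   7.   -0.4  15.   24.7]
 [-67.  -23.8 -59.5 -20.5   6.4   0.6  14.3  25. ]
 [-70.  -24.1 -62.4 -20.8   7.   -0.3  15.1  25.3]
 [-73.  -24.2 -65.5 -21.    6.4   0.1  14.4  25.6]
 [-76.  -24.6 -68.4 -21.3   6.9   0.2  14.4  25.9]]
[232, 233, 233, 232, 232, 232, 233, 232, 232, 232, 232, 232, 232, 232, 232, 232, 232, 232, 232, 232, 232, 231, 231, 231, 231, 231, 231, 231, 231, 230, 220, 211, 212, 211, 211, 211, 203, 203, 202, 191, 131, 113, 100, 97, 95, 94, 86, 83, 83, 87, 94, 110, 132, 130, 93, 70, 70, 69, 70, 68, 69, 68, 68, 67, 67, 66, 65]
(array([-68.4575387 ,  -0.42803304, -21.32896738]), array([ 5.54914788, -0.85876144, 13.49498471]), 25.9833)
```

Steady at about 15 N, with the blank still moving with the finger. Now the last 25 mm, watching for the stop.

Run:
```python
from drag import *
from hole import *
x,z=json.load(open("d.json"))
x,z=drag(x,z,-97,3,T=15,hi=19.5)
x,z=drag(x,z,-109,1.5,T=15.5,hi=19.5)
json.dump([x,z],open("d.json","w"))
w=imaging.capture("wrist");cv2.imwrite("pics/w6.png",w);print(hole(w).tolist());print(st())
```

```text
[[-79.  -24.9 -71.3 -21.7   6.4  -0.2  15.1  26.3]
 [-82.  -25.2 -74.3 -22.    6.9  -0.3  13.7  26.6]
 [-85.  -25.9 -76.9 -22.5   6.8  -0.   15.3  26.9]
 [-88.  -26.2 -79.9 -22.8   7.    0.3  14.9  27.2]
 [-91.  -26.6 -82.9 -23.2   7.    0.5  15.8  27.5]
 [-94.  -26.6 -86.  -23.3   7.3  -0.4  15.3  27.8]
 [-97.  -26.9 -89.1 -23.6   6.5   0.1  15.9  28.1]]
[[-9.850e+01 -2.670e+01 -9.050e+01 -2.350e+01  6.500e+00 -0.000e+00
   1.500e+01  2.830e+01]
 [-1.000e+02 -2.710e+01 -9.190e+01 -2.380e+01  7.300e+00 -7.000e-01
   1.430e+01  2.860e+01]
 [-1.015e+02 -2.770e+01 -9.310e+01 -2.440e+01  7.700e+00  6.000e-01
   1.570e+01  2.880e+01]
 [-1.030e+02 -2.780e+01 -9.390e+01 -2.430e+01  8.000e+00  9.000e-01
   1.600e+01  2.910e+01]
 [-1.045e+02 -2.780e+01 -9.490e+01 -2.420e+01  8.900e+00 -1.000e-01
   1.550e+01  2.930e+01]
 [-1.060e+02 -2.810e+01 -9.630e+01 -2.440e+01  8.600e+00 -6.000e-01
   1.590e+01  2.960e+01]
 [-1.075e+02 -2.810e+01 -9.780e+01 -2.440e+01  9.600e+00 -5.000e-01
   1.510e+01  2.980e+01]
 [-1.090e+02 -2.850e+01 -9.910e+01 -2.480e+01  1.030e+01 -2.000e-01
   1.540e+01  3.010e+01]]
[232, 231, 232, 232, 231, 231, 231, 231, 231, 231, 231, 230, 230, 231, 230, 230, 230, 230, 230, 230, 230, 230, 230, 230, 229, 229, 229, 229, 229, 228, 169, 148, 134, 127, 121, 108, 108, 108, 108, 108, 117, 127, 144, 152, 152, 145, 144, 144, 144, 144, 143, 131, 131, 128, 91, 69, 69, 68, 68, 67, 67, 67, 66, 66, 65, 64, 63]
(array([-99.11065113,  -0.53178675, -24.77555228]), array([ 9.12507721, -0.53868423, 14.77952819]), 30.1417)
```

The finger slid about 5 mm over the blank (hole row 241→231) and the horizontal force rose at the expected home position, so the blank is butted. I'll lift off and look.

Run:
```python
from h import *
bot.movel(W(-105,0,30),max_speed=60)
bot.move_ptp(W(-125,0,105),ORI);bot.dwell(.2)
m=imaging.camera_model("wrist");w=imaging.capture("wrist");cv2.imwrite("pics/w7.png",w)
json.dump({k:np.array(v).tolist() for k,v in m.items()},open("w7.json","w"))
print(st(),proj(m,[W(-115,0,0),W(-115,0,6),W(15,0,6),W(15,20,6),W(24,42,8),W(35,0,12.5)]).round(1).tolist())
cv2.imwrite("pics/g.png",cv2.resize(w[:,130:510],None,fx=1.45,fy=1.45,interpolation=cv2.INTER_CUBIC))
```

```text
(array([-1.25829209e+02,  3.17216454e-02,  1.03746763e+02]), array([ 0.17371027,  0.18852898, -0.21584315]), 31.925) [[326.8, 183.8], [326.8, 185.5], [327.0, 19.8], [300.7, 19.9], [270.6, 5.3], [327.1, -14.4]]
```

View pics/g.png

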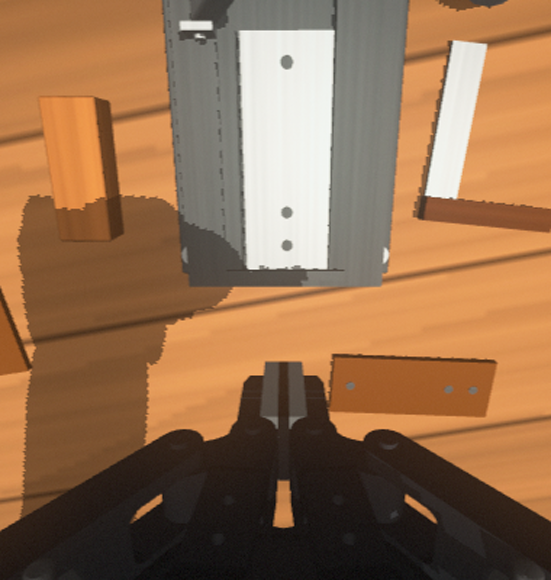

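The blank butts against the stop: front edge at row 268 of the picture (185 in the image, predicted 185.5), rear edge at row 30 (20.7, predicted 19.8). So it's home with its three holes showing. The latch lug is visible at (195,30). Now I'll tip the latch from its +y side.

Run:
```python
from h import *
OFF=-20
bot.move_ptp(W(22,92,90),ORI)
bot.movel(W(22,92,42+OFF),max_speed=120);bot.dwell(.2)
_,F0,t=st();log=[]
r=38
for th in np.arange(1.55,-.11,-.15):
    y=42-r*np.cos(th)+7*np.sin(th)+8; z=8+r*np.sin(th)+7*np.cos(th)+OFF
    bot.movel(W(22,y,z),max_speed=60 if th<1.5 else 80)
    p,F,t=st();F=F-F0;log.append([th,y,z,p[1],p[2],F[0],F[1],F[2],t])
    if abs(F).max()>18: print("high");break
print(np.round(log,1).tolist())
w=imaging.capture("wrist");cv2.imwrite("pics/w8.png",w)
```

```text
Traceback (most recent call last):
bench.IKError: the arm cannot follow that straight line within its joint ranges
```

Joint 6 is near its limit, so I'll turn the tool slightly (0.2 rad) and go on.

Run:
```python
from h import *
OFF=-20;O2=[np.pi,0,YAW+.2]
print(st()[0].round(1),bot.get_state()["qpos"][5])
bot.movel(W(22,92,42+OFF),O2);bot.dwell(.1)
_,F0,t=st();log=[];r=38
for th in np.arange(1.55,-.11,-.15):
    y=42-r*np.cos(th)+7*np.sin(th)+8; z=8+r*np.sin(th)+7*np.cos(th)+OFF
    bot.movel(W(22,y,z),O2,max_speed=60 if th<1.5 else 80)
    p,F,t=st();F=F-F0;log.append([th,y,z,p[1],p[2],F[0],F[1],F[2],t])
    if abs(F).max()>18: print("high");break
print("\n".join(str(np.round(l,1).tolist()) for l in log))
w=imaging.capture("wrist");cv2.imwrite("pics/w8.png",w)
```

```text
[22.  33.2 22.9] -3.1348607377101296Traceback (most recent call last):
  File "<stdin>", line 4, in <module>
bench.IKError: the arm cannot follow that straight line within its joint ranges
```

Run:
```python
from h import *
OFF=-20;O2=[np.pi,0,YAW-.2]
p,F0,t=st();print(p.round(1),F0.round(1),t)
bot.movel(W(22,42,26),O2,max_speed=60)
p,F0,t=st();log=[];r=38
print(p.round(1),F0.round(1),t,bot.get_state()["qpos"][5])
for th in np.arange(.95,-.11,-.15):
    y=42-r*np.cos(th)+7*np.sin(th)+8; z=8+r*np.sin(th)+7*np.cos(th)+OFF
    bot.movel(W(22,y,z),O2,max_speed=60)
    p,F,t=st();log.append([th,y,z,p[1],p[2],*F,t])
    if abs(F).max()>18: print("high");break
print("\n".join(str(np.round(l,1).tolist()) for l in log))
```

```text
[22.  33.2 22.9] [0.4 0.1 0.8] 39.45
[22.  41.7 26. ] [-0.3  0.4 -0.2] 39.8 -2.9232920105752394
[1.0, 33.6, 23.0, 32.8, 22.7, -0.5, -0.8, 0.7, 40.1]
[0.8, 28.5, 20.1, 28.1, 20.1, 0.3, 0.3, 1.2, 40.4]
[0.6, 24.0, 16.6, 23.5, 16.5, -0.5, 0.2, 1.3, 40.6]
[0.5, 20.0, 12.4, 19.7, 12.2, 1.1, -0.2, 0.6, 40.8]
[0.3, 16.7, 7.6, 16.5, 7.4, -0.1, -0.5, 0.4, 41.1]
[0.2, 14.1, 2.4, 14.0, 2.1, -0.8, 0.1, -0.2, 41.4]
[0.0, 12.4, -3.1, 12.4, -3.5, -0.3, 0.0, -0.0, 41.6]
[-0.1, 11.5, -8.8, 11.7, -7.5, -2.9, 0.2, 11.6, 41.8]
```

Run:
```python
from h import *
O2=[np.pi,0,YAW-.2]
bot.movel(W(22,12,60),O2,max_speed=150)
bot.movel(W(-75,5,80),O2,max_speed=200);bot.dwell(.2)
m=imaging.camera_model("wrist");w=imaging.capture("wrist");cv2.imwrite("pics/w9.png",w)
json.dump({k:np.array(v).tolist() for k,v in m.items()},open("w9.json","w"))
P=proj(m,[W(24,42,8),W(24,-6,15),W(18,-6,15),W(30,-6,15),W(15,0,6),W(35,0,12.5)]);print(P.round(1).tolist(),st()[2])
s=imaging.capture("scene");u,v=proj(imaging.camera_model("scene"),W(10,10,10))[0].astype(int)
a=cv2.resize(w[0:200,200:440],(480,400),interpolation=cv2.INTER_CUBIC)
b=cv2.resize(s[v-30:v+30,u-24:u+24],(320,400),interpolation=cv2.INTER_CUBIC)
cv2.imwrite("pics/k.png",np.hstack([a,b]))
```

```text
[[250.7, 91.7], [314.4, 76.7], [316.2, 85.8], [312.6, 67.6], [309.4, 92.5], [302.8, 62.2]] 43.3583
```

View pics/k.png

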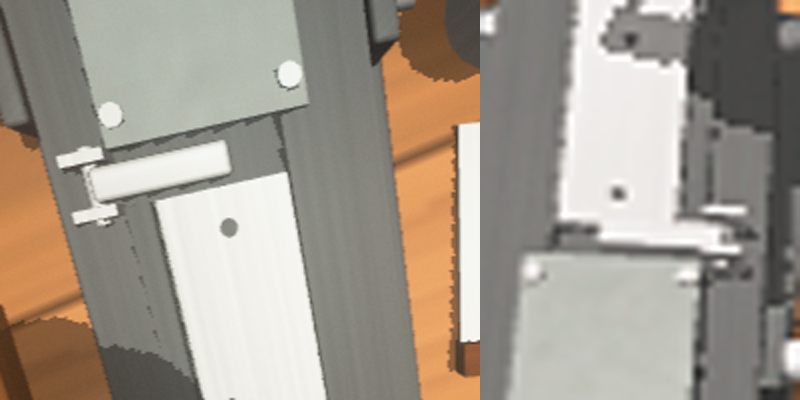

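The latch bar is down across the channel behind the blank's rear edge: its tip is at (228,157) in the left half, or (314,78.5) in the image against (314.4,76.7) predicted when closed. The blank is still home. One confirming press at the bar's end, then retreat and hand in.

Run:
```python
from h import *
O2=[np.pi,0,YAW-.2]
bot.movel(W(22,0,50),O2,max_speed=200)
bot.movel(W(22,0,4),O2,max_speed=120);bot.dwell(.2);_,F0,_=st()
print(bot.movel(W(22,0,-14),O2,max_speed=12,threshold=10))
p,F,t=st();print(p.round(2),(F-F0).round(2),t)
bot.dwell(.2);p,F,t=st();print(p.round(2),(F-F0).round(2),t)
bot.movel(W(22,0,60),O2,max_speed=100)
bot.movel(W(-75,5,80),O2,max_speed=200);bot.dwell(.3)
w=imaging.capture("wrist");a=cv2.imread("pics/w9.png")
g=[cv2.cvtColor(i,cv2.COLOR_BGR2GRAY)[60:100,240:330].astype(np.float32) for i in(a,w)]
print("shift",cv2.phaseCorrelate(*g),"diff",np.abs(g[0]-g[1]).mean(),st()[2])
```

```text
True
[ 2.183e+01 -1.000e-02 -7.300e+00] [-2.24  0.03  6.74] 45.775
[ 2.185e+01 -1.000e-02 -7.260e+00] [-2.11 -0.62  7.27] 45.975
shift ((-0.19361428420064897, -0.3711109143666427), 0.9962763500213623) diff 7.8658333 47.8
```

The bar stops the finger at the same height (−7.3) at both y = 12 and y = 0, and the view hasn't changed, so it is flat. Handing in.

```bash
python3 -c "
from h import *
print(bot.sign_off())"
```

```text
the job is handed in; nothing more can be done
None
```

The blank is butted home against the front stop and the latch bar is flat behind it; my force readings on the blank stayed at or below about 16 N, no loose items were touched, and the job was handed in at about 48 s.

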